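Park the paper trimmer's carriage

ROBOT

A 6-joint arm with a two-finger parallel gripper is mounted at the origin on the work surface. World frame = base frame: x ahead of the robot, y to its left, z up, the work surface at z = 0. Lengths are in m, angles in rad, forces in N, time in s.
With the tool pointing down it reaches from about 0.3 to 0.875 m from the base axis. Payload 6.4 kg.
Tool frame: the origin (TCP) lies on the centre line of the jaws, within the pads' length; the fingertips stand 14 mm ahead of it and the grasp point (between the pads) lies 5 mm behind it; z points along the fingers, y is the direction in which the jaws open and shut (so a half turn about z gives the same grasp; the last joint's range is limited). The gripper opens to 85 mm and grips with 20 to 120 N. Pads are 22 mm wide; open, the fingers measure 114 mm over their backs; the gripper's body (76 mm by 85 mm) begins 54 mm behind the grasp point. The pads swing forward as they close: fully open they stand 13 mm farther back than shut.
Start: joints at [-1.377, 0.181, 1.607, -0, 1.354, -0.206], TCP at [0.224, -0.53, 0.245] pointing down, gripper open.
Joint ranges: [-2.99, 2.99], [-0.89, 2.07], [0.3, 2.58], [-1.14, 4.28], [0, 2.63], [-3.12, 3.12]. Speed limits (rad/s): [2.57, 2.57, 3.01, 3.14, 3.14, 3.14].

INTERFACE

Orientations are given as [roll, pitch, yaw] about the fixed x, y, z axes, in that order (R = Rz(yaw) Ry(pitch) Rx(roll)).
In Python, from workcell import monitor, eyes, arm gives the robot as it stands. The module is installed in compiled form; this text tells all that it offers.
- The arm moves only by the tool move_arm, never from a script. Its argument "moves" is a list of rows, each an object with "linear": the shift along the tool's x, y, z in m, a list of three; "rotation": the turn, a rotation vector about the tool's x, y, z in degrees, a list of three; "grip": the gripper's target within -1 to 1 (fully open at 1, half-way at 0, shut at -1). In form: [{"linear": [tx, ty, tz], "rotation": [rx, ry, rz], "grip": grip}, ...]. A call has 1 to 20 rows; each row is the pose to reach, as a shift and turn from the pose commanded when the call began, along the tool's axes at that moment; what a row does not reach only later rows make up. A row lasts 1/10 s, in which the tool goes at most 50 mm and 8.59 degrees, less where a joint would pass 70% of its speed; a pose out of reach is approached as far as the arm can. A call with a gripper value outside its range is refused whole. The fingers move at their own pace and stop on an object; the grip force is fixed at half the most. Time passes only in rows, so rows that repeat a pose let the fingers close. It gives the time, the measured TCP pose, the force and the opening at its end, in the units of the state.
- monitor.state(): the state, without advancing time (a new reading comes with each control period).
- eyes.read_camera(name): name is "side" or "top"; returns the picture (384x512x3 uint8, blue, green, red); there is no depth.
- eyes.calibration(name): a dict with "vfov" (degrees; the focal length in pixels is half the picture's height over the tangent of half this angle, whatever the lens; pixels are square), "cx", "cy" (the principal point, pixels), "D" ([k1, k2, p1, p2, k3] as OpenCV has them; the pictures are not rectified), "cam_to_world" (4x4, takes a point from camera to world coordinates). Camera axes: x right, y down, z forward; pixel columns grow to the right and rows downward; lengths in m; the calibration is good to about 2 mm. A picture is of the moment at which its call begins. calibration takes no time and is no camera call.
- arm.finish_job(): hands the job in, once; it reports no verdict.
The state is a dict: "time_s": time; "joints": joint angles; "qd": joint speeds; "effort": joint torques, N m; "tool_pos": TCP position; "tool_rot": TCP orientation; "force": force on the tool from outside, world axes, zero at the start; "moment": the same for the moment, N m; "opening": opening from 0.0 (shut) to 1.0 (fully open).
Only numpy, scipy, OpenCV 4.12 (cv2) and the standard library are available. Lean on these libraries where they do the work, as an engineer would, in place of code of your own. Each camera call takes 0.05 s, during which the arm holds its last target.

TASK

The paper trimmer's carriage has been left part-way along its rail: park it. With a fingertip press the red lock button on the carriage down and, keeping it held down the whole way, push the carriage along the rail until it rests against the yellow parking block; only then let the button go so that it springs up and locks, and move clear. Leave the other things on the desk where they are.

Things in the scene. Friction and masses are not known exactly. Their poses are not given: they have to be found in the camera images.
- trimmer: paper trimmer, fixed on the desk: grey bed 220 x 440 x 18 mm, aluminium rail above it, a block 60 x 40 x 56 mm (x, y, height) at each rail end: yellow = parking end, grey = other end. Origin: on the desk under the rail's middle; z up, +y along the rail towards the yellow block, +x across the bed (bed x -50 to 170 mm). Turned up to 0.45 rad either way from rail along world y
- stop_face (a point): the end stop: top edge of the yellow parking block's inner face, over the rail's middle line, 56 mm above the desk, 158 mm along +y from the trimmer's origin. The parked carriage's leading end, 48 mm ahead of the button's centre, rests against it
- button_top (a point): centre of the flat top of the round red lock button, 34 mm across, in the middle of the black carriage (60 mm wide, 96 mm long along the rail). Button up: its top is 72 mm above the desk, 14 mm above the carriage's deck. It stands in the 64 mm gap between two blue raised ends; the gap is open across the rail
- push_end (a point): top centre of the carriage's rear blue raised end (the one farther from the yellow block), 82 mm above the desk, 40 mm behind the button's centre; each blue end is 16 mm thick along the rail and 52 mm wide. A finger in the gap can push the carriage by friction on the button or against a blue end
- carriage (a joint): position of the carriage along the rail in m, growing towards the yellow parking block: 0 at the grey end, 0.22 against the stop at the yellow block (0.22 is the end of its travel). A toothed lock inside the rail (6 mm pitch, 0.5 mm play, one notch at 0.22) holds it unless the button is held down; with the button down it slides with 1 to 2 N
- lock_button (a joint): how far the lock button is pressed down in m: 0 up (locked), 0.008 fully down. It is sprung: about 6 N to start it, 9 N fully down; the carriage is free to slide from about 0.0055 on. Pops up when let go
- tumbler: clear glass tumbler, 70 mm across, 100 mm tall, standing on the desk off the trimmer's parking end; origin: centre of its underside
- pen_pot: black pen pot, 76 mm across, 95 mm tall with pens up to 155 mm, on the desk to the robot's left; origin: centre of its underside
- register: thick hardbound register with a patterned white cover, 300 x 210 x 32 mm, lying on the desk to the robot's right; origin: centre of its underside
- stapler: blue and black stapler, 36 x 135 x 50 mm (long side along its y), on the desk between robot and trimmer; origin: centre of its underside
- stamp: dark wooden office stamp with a knob handle, 44 mm across, 74 mm tall, standing on the desk between robot and trimmer; origin: centre of its underside
- glue_stick: white glue stick with an orange cap, 27 mm across, 78 mm tall, standing on the trimmer's bed; origin: centre of its underside
- eraser: white and green eraser, 45 x 22 x 13 mm, lying on the trimmer's bed; origin: centre of its underside

How it is judged:
By the outcome, as a careful person would: the job done as asked, in the order asked, and still so for the second after the job is handed in, with the robot touching nothing.
It also fails if it takes over 40 s, if anything falls off the work surface, if the arm or the gripper's body presses on something with over 40 N, if the wrist force passes 120 N, or if a joint passes its speed limit or range.

## Working session

There is one attempt and no reset: what is moved stays moved. The work goes in short steps, Python scripts to look and compute and a tool call to move; the robot and the scene stay as the last step left them, time stands still between calls to the robot, and variables do not carry over. Pictures are saved under pics/ and viewed, and the job is handed in when it is done.

Besides the shell and the picture viewer there is one more tool, called after "Call:" as a command line: name --argument value ..., lists and objects as JSON in quotes. move_arm: Moves the arm, as the interface text tells. Its arguments: {"type":"object","properties":{"moves":{"type":"array","items":{"type":"object","properties":{"linear":{"type":"array","items":{"type":"number"}},"rotation":{"type":"array","items":{"type":"number"}},"grip":{"type":"number"}}}}},"required":["moves"]}

```bash
mkdir -p pics; python3 - <<'E'
from workcell import monitor, eyes, arm
import cv2,json
for n in("side","top"):
    im=eyes.read_camera(n); cv2.imwrite(f"pics/{n}0.png",im)
    c=eyes.calibration(n); print(n,c)
s=monitor.state();print(s)
E
```

```text
side {'vfov': 43.18237105945788, 'cx': 259.9846120354372, 'cy': 191.4834249585629, 'D': array([-0.07341666,  0.        ,  0.        ,  0.        ,  0.        ]), 'cam_to_world': array([[-0.98021248, -0.1313773 ,  0.14806588,  0.31608775],
       [-0.1977366 ,  0.68444546, -0.70173687,  1.21466351],
       [-0.00915072, -0.71712928, -0.69688009,  1.30327834],
       [ 0.        ,  0.        ,  0.        ,  1.        ]])}
top {'vfov': 54.49764966186783, 'cx': 257.5702994899357, 'cy': 190.918415819708, 'D': array([-0.01677457,  0.        ,  0.        ,  0.        ,  0.        ]), 'cam_to_world': array([[-0.02875738, -0.99772656,  0.06094857,  0.48948428],
       [-0.99924792,  0.03028084,  0.02422119, -0.03428179],
       [-0.0260117 , -0.0602062 , -0.99784698,  1.32922388],
       [ 0.        ,  0.        ,  0.        ,  1.        ]])}
{'time_s': 0.1, 'joints': array([-1.37733808e+00,  1.81503565e-01,  1.60790952e+00,  5.61792840e-06,
        1.35378514e+00, -2.06308522e-01]), 'qd': array([ 6.75007775e-05, -1.41026008e-03, -2.50769623e-03,  1.21126830e-04,
       -4.61439353e-04,  2.50723288e-04]), 'effort': array([ 2.71430526e-04, -4.45881200e+01, -3.52237809e+01, -2.89417512e-04,
        4.13343907e-03, -2.64866384e-05]), 'tool_pos': array([ 0.22371229, -0.52918245,  0.24445278]), 'tool_rot': array([-3.14002225e+00, -3.34267373e-04,  3.99765291e-01]), 'force': array([-0.20995939,  0.21509652, -0.83338694]), 'moment': array([-0.0739692 , -0.00690953, -0.07204521]), 'opening': 0.9997803619450939}
```

View pics/side0.png

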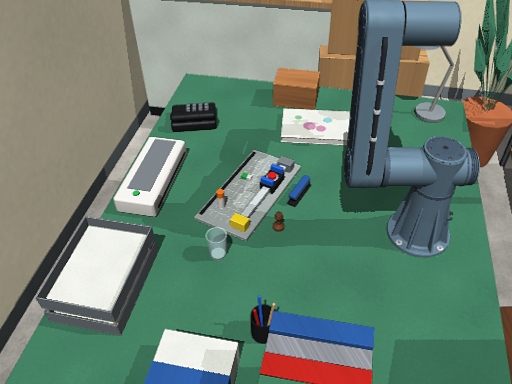

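View pics/top0.png

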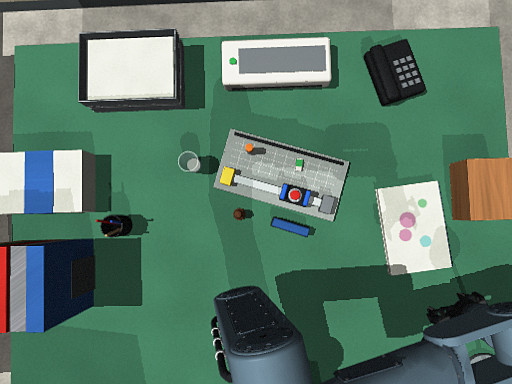

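```bash
python3 - <<'E'
import cv2
a=cv2.imread("pics/top0.png")[120:245,205:360]; cv2.imwrite("pics/topc.png",cv2.resize(a,None,fx=5,fy=4.8 and 5,interpolation=cv2.INTER_CUBIC)[:600])
a=cv2.imread("pics/side0.png")[145:245,190:320]; cv2.imwrite("pics/sidec.png",cv2.resize(a,None,fx=6,fy=6,interpolation=cv2.INTER_CUBIC))
E
```

```text
(no output)
```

View pics/topc.png

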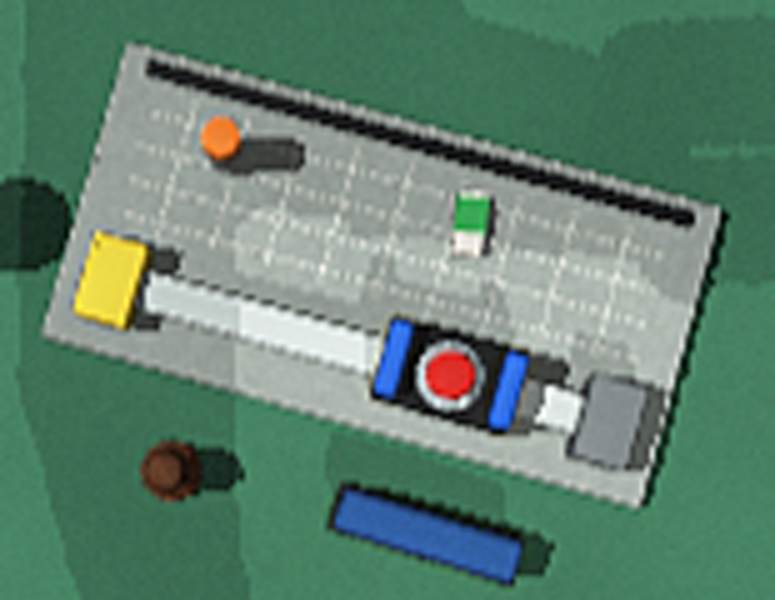

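View pics/sidec.png

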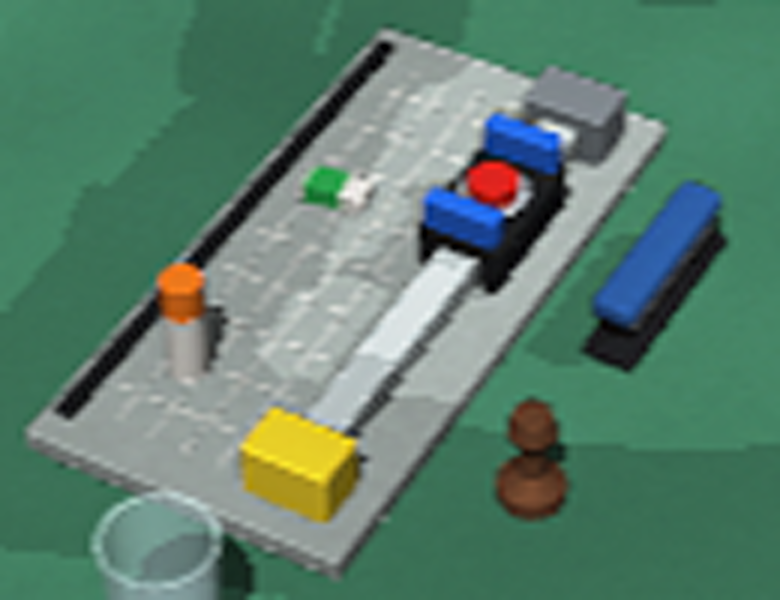

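```bash
cat > h.py <<'E'
from workcell import monitor, eyes, arm
import numpy as np, cv2
def proj(n,P):
    c=eyes.calibration(n);T=np.linalg.inv(c["cam_to_world"]);f=192/np.tan(np.radians(c["vfov"])/2)
    K=np.array([[f,0,c["cx"]],[0,f,c["cy"]],[0,0,1]])
    return cv2.projectPoints(np.asarray(P,float).reshape(-1,1,3),cv2.Rodrigues(T[:3,:3])[0],T[:3,3],K,c["D"])[0].reshape(-1,2)
def W(p,P):
    c,s=np.cos(p[2]),np.sin(p[2]);P=np.asarray(P,float)
    return np.c_[p[0]+c*P[:,0]-s*P[:,1],p[1]+s*P[:,0]+c*P[:,1],P[:,2]]
E
python3 - <<'E'
from h import *
from scipy.optimize import least_squares
bed=[(.17,.22,.018),(.17,-.22,.018),(-.05,-.22,.018),(-.05,.22,.018)]
yel=[(.03,.158,.056),(-.03,.158,.056),(-.03,.198,.056),(.03,.198,.056)]
top=(np.array([(130,43),(722,207),(642,507),(44,335),(148,250),(127,328),(75,310),(98,233),(450,374),(510,390),(393,358)],float)+.5)/5-.5+[205,120]
side=(np.array([(28,433),(385,30),(665,125),(337,575),(312+0,0),(357,458),(325,492),(243,448),(493,180),(0,0),(0,0)],float)+.5)/6-.5+[190,145]
def pts(p): 
    return W(p,bed+yel+[(0,p[3],.072),(0,p[3]-.04,.082),(0,p[3]+.04,.082)])
sm=np.array([1,1,1,1,0,0,0,0,1,0,0],bool)
def r(p):
    return np.r_[(proj("top",pts(p))-top).ravel(),(proj("side",pts(p))-side)[sm].ravel()]
s=least_squares(r,[.5,0,.3,-.08],loss="soft_l1")
print(s.x, "q",s.x[3]+.11); rr=r(s.x).reshape(-1,2);print(rr.round(2))
p=s.x
print("button",W(p,[(0,p[3],.072)]),"stop",W(p,[(0,.158,.056)]),"goal btn",W(p,[(0,.11,.072)]))
E
```

```text
[ 0.56999789 -0.06807571 -0.30639453 -0.06277462] q 0.047225378793870024
[[-0.86 -0.45]
 [ 0.43 -0.12]
 [-0.01  0.12]
 [-0.94  0.29]
 [ 0.38 -0.91]
 [-0.26  0.22]
 [-1.01  0.66]
 [-0.75 -0.64]
 [-0.08 -0.09]
 [-0.3  -0.18]
 [ 0.   -0.3 ]
 [-0.12 -0.76]
 [ 0.1  -1.28]
 [ 0.97 -0.71]
 [ 0.87 -2.19]
 [ 0.51 -0.76]]
button [[ 0.55106362 -0.12792675  0.072     ]] stop [[0.61765434 0.08256579 0.056     ]] goal btn [[0.60317643 0.03680128 0.072     ]]
```

Call:
move_arm --moves '[{"linear":[0.458,-0.242,0.06],"rotation":[0,0,-49.5],"grip":-1},{"linear":[0.458,-0.242,0.06],"rotation":[0,0,-49.5],"grip":-1},{"linear":[0.458,-0.242,0.06],"rotation":[0,0,-49.5],"grip":-1},{"linear":[0.458,-0.242,0.06],"rotation":[0,0,-49.5],"grip":-1},{"linear":[0.458,-0.242,0.06],"rotation":[0,0,-49.5],"grip":-1},{"linear":[0.458,-0.242,0.06],"rotation":[0,0,-49.5],"grip":-1},{"linear":[0.458,-0.242,0.06],"rotation":[0,0,-49.5],"grip":-1},{"linear":[0.458,-0.242,0.06],"rotation":[0,0,-49.5],"grip":-1},{"linear":[0.458,-0.242,0.06],"rotation":[0,0,-49.5],"grip":-1},{"linear":[0.458,-0.242,0.06],"rotation":[0,0,-49.5],"grip":-1},{"linear":[0.458,-0.242,0.06],"rotation":[0,0,-49.5],"grip":-1},{"linear":[0.458,-0.242,0.06],"rotation":[0,0,-49.5],"grip":-1},{"linear":[0.458,-0.242,0.115],"rotation":[0,0,-49.5],"grip":-1},{"linear":[0.458,-0.242,0.115],"rotation":[0,0,-49.5],"grip":-1},{"linear":[0.458,-0.242,0.115],"rotation":[0,0,-49.5],"grip":-1},{"linear":[0.458,-0.242,0.115],"rotation":[0,0,-49.5],"grip":-1},{"linear":[0.458,-0.242,0.115],"rotation":[0,0,-49.5],"grip":-1}]'

```text
time_s: 1.8
tool_pos: [0.5525, -0.1296, 0.1324]
tool_rot: [3.138, 0.0, 1.263]
force: [0.0, -0.7, 0.6]
opening: -0.001
```

```bash
python3 - <<'E'
from h import *
s=monitor.state();print(s["time_s"],s["tool_pos"],s["tool_rot"],s["force"],s["opening"],s["joints"])
a=eyes.read_camera("side");cv2.imwrite("pics/s1.png",cv2.resize(a[110:220,210:340],None,fx=6,fy=5.4 and 5.4))
a=eyes.read_camera("top");cv2.imwrite("pics/t1.png",cv2.resize(a[120:245,205:360],None,fx=4.8,fy=4.8))
print(proj("side",[s["tool_pos"]-[0,0,.014]]),proj("top",[s["tool_pos"]-[0,0,.014]]))
E
```

```text
1.8 [ 0.55252872 -0.12957788  0.13241863] [3.13835257e+00 4.45528364e-04 1.26290740e+00] [ 0.01909526 -0.73073816  0.59386691] -0.0012659121207486204 [-4.39436047e-01  2.88864513e-01  1.72105893e+00 -1.84587195e-05
  1.12839868e+00 -1.31539964e-01]
[[272.0523693  164.21467434]] [[296.05651256 193.10952851]]
```

View pics/s1.png

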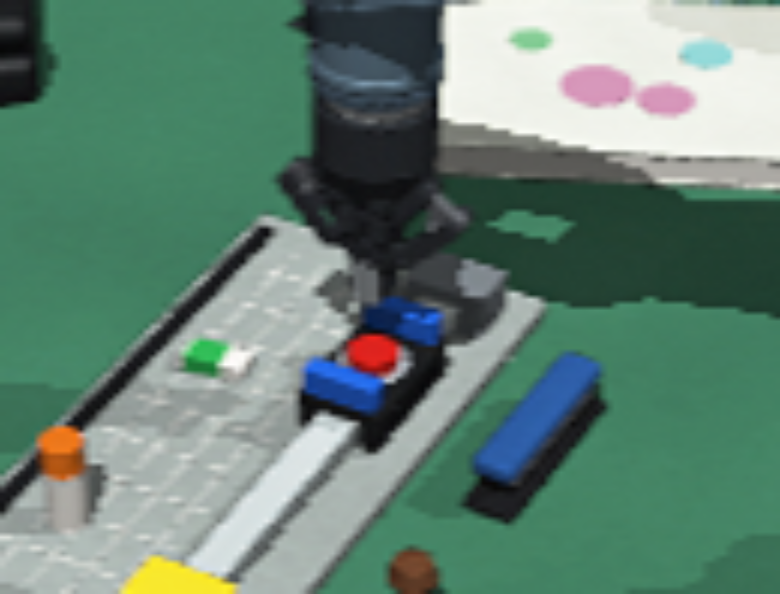

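View pics/t1.png

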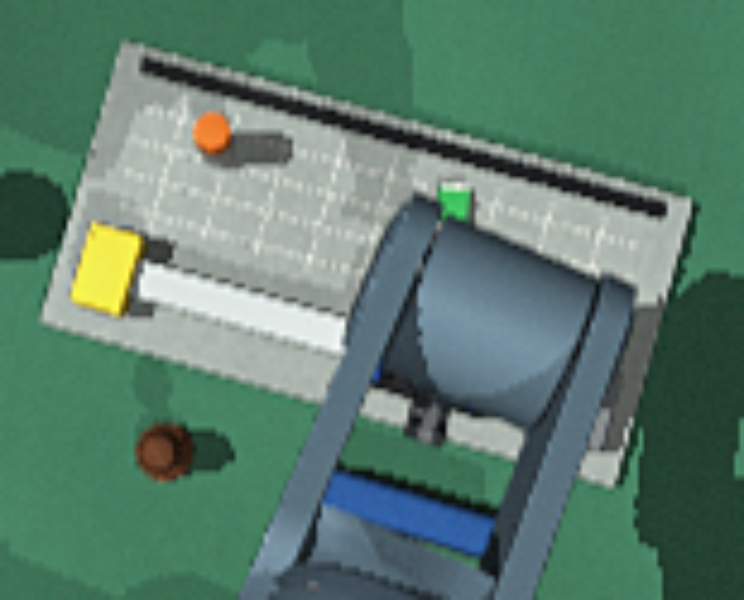

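Call:
move_arm --moves '[{"linear":[0.005,-0.002,0.02],"rotation":[0,0,0],"grip":-1},{"linear":[0.005,-0.002,0.035],"rotation":[0,0,0],"grip":-1},{"linear":[0.005,-0.002,0.042],"rotation":[0,0,0],"grip":-1},{"linear":[0.005,-0.002,0.046],"rotation":[0,0,0],"grip":-1},{"linear":[0.005,-0.002,0.049],"rotation":[0,0,0],"grip":-1},{"linear":[0.005,-0.002,0.049],"rotation":[0,0,0],"grip":-1}]'

```text
time_s: 2.5
tool_pos: [0.5507, -0.123, 0.0816]
tool_rot: [-3.14, -0.0, 1.264]
force: [-4.5, 2.4, 7.0]
opening: 0.0
```

Call:
move_arm --moves '[{"linear":[0,0,0.002],"rotation":[0,0,0],"grip":-1},{"linear":[0,0,0.004],"rotation":[0,0,0],"grip":-1},{"linear":[0,0,0.005],"rotation":[0,0,0],"grip":-1},{"linear":[0,0,0.005],"rotation":[0,0,0],"grip":-1},{"linear":[0,0,0.005],"rotation":[0,0,0],"grip":-1}]'

```text
time_s: 3.0
tool_pos: [0.551, -0.1231, 0.078]
tool_rot: [-3.141, 0.0, 1.264]
force: [-7.4, 2.5, 14.0]
opening: 0.0
```

Call:
move_arm --moves '[{"linear":[0.002,0,0.0007],"rotation":[0,0,0],"grip":-1},{"linear":[0.006,0,0.0007],"rotation":[0,0,0],"grip":-1},{"linear":[0.012,0,0.0007],"rotation":[0,0,0],"grip":-1},{"linear":[0.018,0,0.0007],"rotation":[0,0,0],"grip":-1},{"linear":[0.024,0,0.0007],"rotation":[0,0,0],"grip":-1},{"linear":[0.03,0,0.0007],"rotation":[0,0,0],"grip":-1},{"linear":[0.03,0,0.0007],"rotation":[0,0,0],"grip":-1}]'

```text
time_s: 3.7
tool_pos: [0.5604, -0.094, 0.078]
tool_rot: [-3.141, 0.0, 1.265]
force: [-8.6, 3.5, 17.9]
opening: -0.001
```

```bash
python3 - <<'E'
from h import *
s=monitor.state();print(s["time_s"],s["tool_pos"],s["force"])
a=eyes.read_camera("side");cv2.imwrite("pics/s2.png",cv2.resize(a[140:240,210:330],None,fx=6,fy=6,interpolation=cv2.INTER_CUBIC))
E
```

```text
3.7 [ 0.56044268 -0.09400307  0.07795601] [-8.55824746  3.49930001 17.86799371]
```

View pics/s2.png

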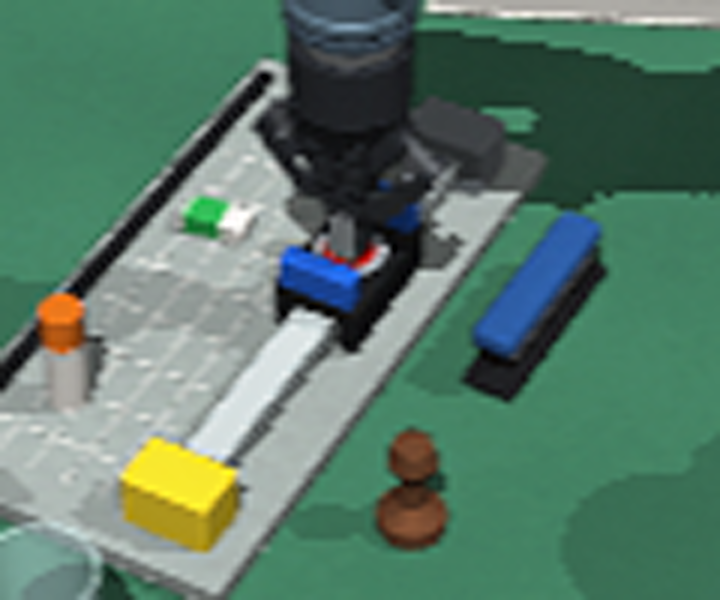

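Call:
move_arm --moves '[{"linear":[0.003,0,0],"rotation":[0,0,0],"grip":-1},{"linear":[0.01,0,0],"rotation":[0,0,0],"grip":-1},{"linear":[0.02,0,0],"rotation":[0,0,0],"grip":-1},{"linear":[0.03,0,0],"rotation":[0,0,0],"grip":-1},{"linear":[0.04,0,0],"rotation":[0,0,0],"grip":-1},{"linear":[0.05,0,0],"rotation":[0,0,0],"grip":-1},{"linear":[0.06,0,0],"rotation":[0,0,0],"grip":-1},{"linear":[0.07,0,0],"rotation":[0,0,0],"grip":-1},{"linear":[0.08,0,0],"rotation":[0,0,0],"grip":-1},{"linear":[0.09,0,0],"rotation":[0,0,0],"grip":-1},{"linear":[0.1,0,0],"rotation":[0,0,0],"grip":-1},{"linear":[0.108,0,0],"rotation":[0,0,0],"grip":-1},{"linear":[0.115,0,0],"rotation":[0,0,0],"grip":-1},{"linear":[0.121,0,0],"rotation":[0,0,0],"grip":-1},{"linear":[0.126,0,0],"rotation":[0,0,0],"grip":-1},{"linear":[0.13,0,0],"rotation":[0,0,0],"grip":-1},{"linear":[0.133,0,0],"rotation":[0,0,0],"grip":-1},{"linear":[0.136,0,0],"rotation":[0,0,0],"grip":-1},{"linear":[0.136,0,0],"rotation":[0,0,0],"grip":-1}]'

```text
time_s: 5.65
tool_pos: [0.6018, 0.0357, 0.078]
tool_rot: [3.141, -0.001, 1.264]
force: [-7.2, 2.5, 15.6]
opening: -0.002
```

```bash
python3 - <<'E'
from h import *
s=monitor.state();print(s["time_s"],s["tool_pos"],s["force"])
a=eyes.read_camera("side");cv2.imwrite("pics/s3.png",cv2.resize(a[140:240,190:320],None,fx=6,fy=6,interpolation=cv2.INTER_CUBIC))
E
```

```text
5.65 [0.6017722  0.03572691 0.07800725] [-7.20877661  2.54834129 15.56627631]
```

View pics/s3.png

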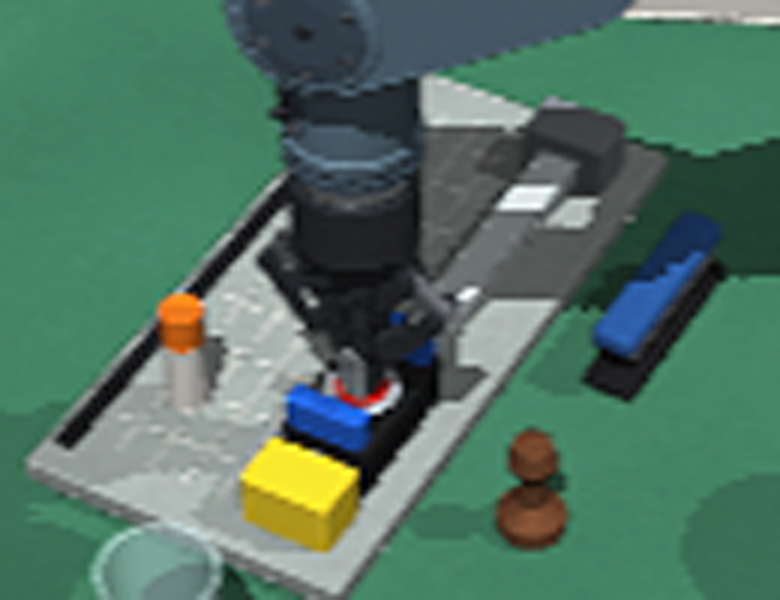

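Call:
move_arm --moves '[{"linear":[0.002,0,0],"rotation":[0,0,0],"grip":-1},{"linear":[0.004,0,0],"rotation":[0,0,0],"grip":-1},{"linear":[0.006,0,0],"rotation":[0,0,0],"grip":-1},{"linear":[0.006,0,0],"rotation":[0,0,0],"grip":-1}]'

```text
time_s: 6.1
tool_pos: [0.6035, 0.0413, 0.078]
tool_rot: [3.141, -0.0, 1.264]
force: [-6.6, 2.4, 14.6]
opening: 0.0
```

Call:
move_arm --moves '[{"linear":[0.001,0,0.0003],"rotation":[0,0,0],"grip":-1},{"linear":[0.002,0,0.0003],"rotation":[0,0,0],"grip":-1},{"linear":[0.002,0,0.0003],"rotation":[0,0,0],"grip":-1}]'

```text
time_s: 6.4
tool_pos: [0.604, 0.0425, 0.0779]
tool_rot: [3.141, 0.001, 1.264]
force: [-8.7, 0.0, 17.9]
opening: -0.001
```

Call:
move_arm --moves '[{"linear":[0.001,0,0],"rotation":[0,0,0],"grip":-1},{"linear":[0.0015,0,0],"rotation":[0,0,0],"grip":-1},{"linear":[0.0015,0,0],"rotation":[0,0,0],"grip":-1}]'

```text
time_s: 6.7
tool_pos: [0.6041, 0.0429, 0.0779]
tool_rot: [-3.141, 0.003, 1.264]
force: [-10.6, -4.1, 18.5]
opening: 0.0
```

```bash
python3 - <<'E'
from h import *
a=eyes.read_camera("side");cv2.imwrite("pics/s4.png",cv2.resize(a[180:240,220:290],None,fx=10,fy=10,interpolation=cv2.INTER_CUBIC))
E
```

```text
(no output)
```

View pics/s4.png

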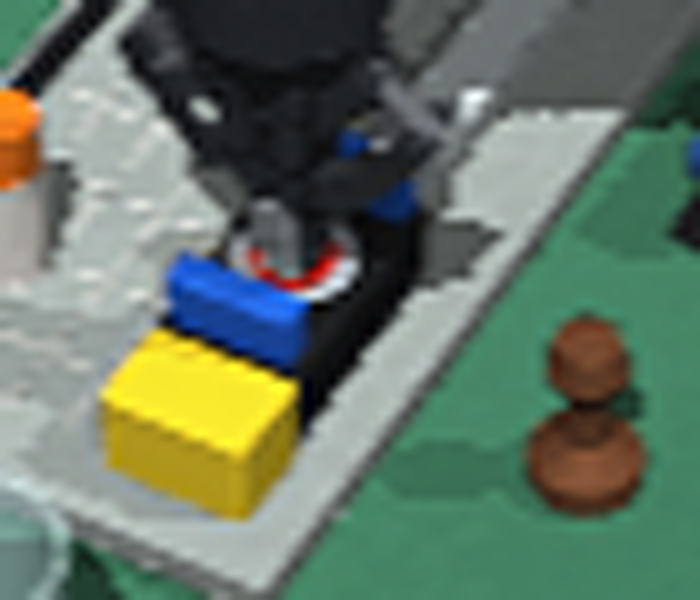

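The carriage now touches the yellow block, and the force along the rail has risen. I'm lifting straight up.

Call:
move_arm --moves '[{"linear":[0,0,-0.004],"rotation":[0,0,0],"grip":-1},{"linear":[0,0,-0.009],"rotation":[0,0,0],"grip":-1},{"linear":[0,0,-0.015],"rotation":[0,0,0],"grip":-1},{"linear":[0,0,-0.03],"rotation":[0,0,0],"grip":-1},{"linear":[0,0,-0.06],"rotation":[0,0,0],"grip":-1},{"linear":[0,0,-0.1],"rotation":[0,0,0],"grip":-1},{"linear":[0,0,-0.14],"rotation":[0,0,0],"grip":-1},{"linear":[-0.05,0,-0.16],"rotation":[0,0,0],"grip":-1},{"linear":[-0.1,-0.03,-0.16],"rotation":[0,0,0],"grip":-1},{"linear":[-0.15,-0.06,-0.16],"rotation":[0,0,0],"grip":-1},{"linear":[-0.2,-0.09,-0.16],"rotation":[0,0,0],"grip":-1},{"linear":[-0.25,-0.12,-0.16],"rotation":[0,0,0],"grip":-1},{"linear":[-0.25,-0.12,-0.16],"rotation":[0,0,0],"grip":-1},{"linear":[-0.25,-0.12,-0.16],"rotation":[0,0,0],"grip":-1}]'

```text
time_s: 8.15
tool_pos: [0.412, -0.1602, 0.2362]
tool_rot: [3.141, 0.001, 1.259]
force: [0.6, 0.8, -0.1]
opening: -0.003
```

```bash
python3 - <<'E'
from h import *
s=monitor.state();print(s["time_s"],s["tool_pos"],s["force"])
a=eyes.read_camera("side");cv2.imwrite("pics/s5.png",cv2.resize(a[145:245,190:320],None,fx=6,fy=6,interpolation=cv2.INTER_CUBIC))
a=eyes.read_camera("top");cv2.imwrite("pics/t5.png",cv2.resize(a[120:240,205:360],None,fx=5,fy=5,interpolation=cv2.INTER_CUBIC))
p=[0.56999789,-0.06807571,-0.30639453]
for n,o,f in(("top",[205,120],5),("side",[190,145],6)):
  print(n,((proj(n,W(p,[(0,.11,.072),(0,.07,.082),(0,.15,.082)]))-o+.5)*f-.5).round(0).tolist())
  print("if down",((proj(n,W(p,[(0,.11,.064)]))-o+.5)*f-.5).round(0).tolist())
E
```

```text
8.15 [ 0.41199738 -0.16022325  0.23623786] [ 0.63468387  0.82301223 -0.05347107]
top [[203.0, 304.0], [260.0, 319.0], [146.0, 287.0]]
if down [[204.0, 305.0]]
side [[360.0, 347.0], [392.0, 294.0], [325.0, 378.0]]
if down [[360.0, 357.0]]
```

View pics/s5.png

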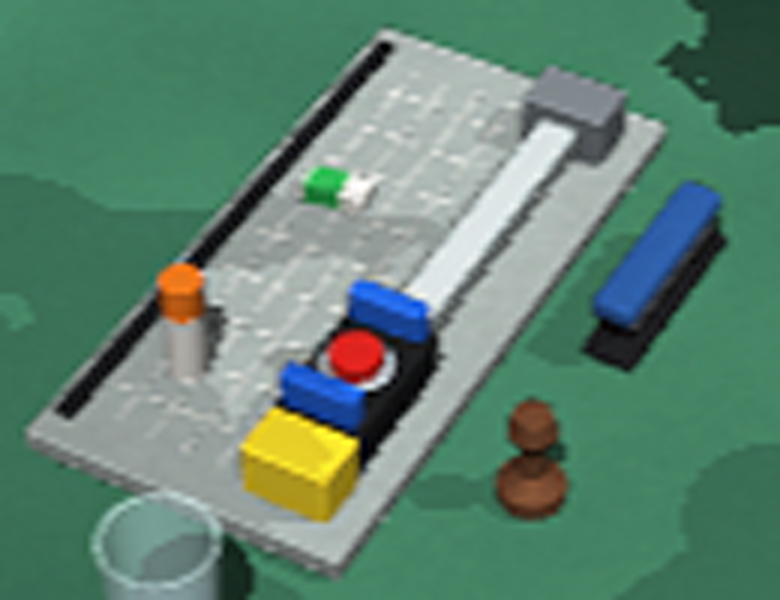

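View pics/t5.png

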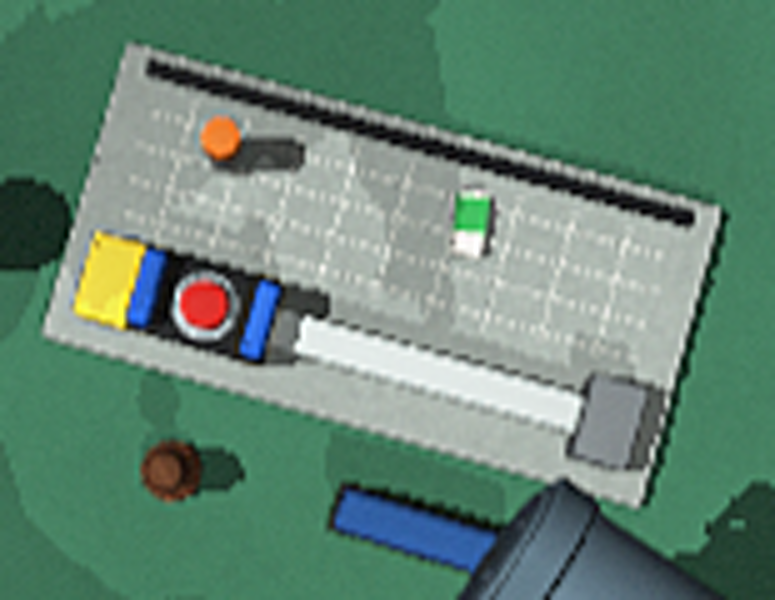

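```bash
python3 -c "
from workcell import arm;print(arm.finish_job())"
```

```text
the job is handed in; nothing more can be done
None
```

The carriage is parked against the yellow block with the lock button up, and the job was handed in at about 8.3 s of the 40 s allowed.

- **What I did:** With the gripper shut, I pressed the button fully down (fingertip about 8 mm below the button's raised height, 14–18 N). I kept it held while sliding the carriage about 173 mm. I stopped when the fingertip almost stopped advancing and the force along the rail rose to about 7 N. Then I lifted straight up and moved clear.
- **Last checks:** In the final top picture the button is at (204, 304) in the enlarged crop, against (203, 304) predicted for the parked position. No gap to the yellow block is visible in either view.
- **Button up:** It appears up in the side view, within about half a camera pixel of where it should be. Pressed, it would sit about 1.7 pixels lower.
- **Clear of everything:** The force reading is about 1 N or less, which is no more than the noise. The glue stick, eraser, stamp, stapler and tumbler look unmoved; the arm hides part of the stapler from above. I didn't recheck the pen pot and register, but the arm touched neither.
- **Disagreement:** The camera fit left residuals of up to about 2 pixels at one bed corner in the side view. I relied on the force and contact at the stop rather than on the fit alone.

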